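# Load the barrel polisher and close it

## Task

Load the barrel polisher: lay the small onion-shaped bisque finial in its tilted drum, put the round metal lid squarely on the drum's mouth, and swing the toggle clamp's handle fully home so that its rubber foot holds the lid down. Bisque chips easily, so lower the finial right down to the drum's floor and set the lid down gently, dropping neither, and leave everything else on the bench undisturbed.

Things in the scene. Friction and masses are not known exactly. Their poses are not given: they have to be found in the camera images.
- drum: Open steel drum of the polisher, fixed, axis 35 deg from vertical, mouth leaning to the robot. 150 mm outside, 90 mm long, wall 8, clear mouth 131, floor 8 thick, 82 mm deep inside. Origin: centre of its bottom's outside; z out through the mouth along the axis; y level, to the robot's left; x away from the robot and up the slope (-x is the low side). A toggle clamp is bolted to its -y side.
- drum_mouth (a point): Centre of the drum's mouth in the plane of its rim, 90 mm from the drum's origin along its z, about 175 mm above the bench; axes as the drum's. Four loose 20 mm polishing balls lie inside, in the low corner of the floor.
- finial: The piece to polish: loose white bisque finial (a lid's knob), 58 mm tall, about 70 g, standing up: flat foot 38 mm wide, 20 mm neck, onion bulb 34 mm wide (straight-sided 29 to 43 mm above the foot), small tip. Origin: centre of the foot's underside, z through the tip. In the drum it may rest any way up; let go on the sloping floor it slides or topples to the low side.
- finial_bulb (a point): Centre of the finial's bulb, 36 mm above its foot: where to grip it.
- lid: Round aluminium lid, about 300 g, lying flat: flange 140 mm wide, 8 thick; below it a bevelled spigot 124 mm wide, 10 deep, that drops into the drum's mouth with 3.5 mm play each side; on top a plain round boss 32 mm wide, 32 tall: the grip, and what the clamp's foot presses on. Origin: centre of the spigot's underside, z up: flange from 10 to 18 mm, boss 18 to 50 mm.
- lid_seat (a point): Centre of the underside of the lid's flange, 10 mm above the lid's origin. When the lid is seated it lies on drum_mouth, but for the play: the lid may slide a little downhill.
- clamp_handle (a joint): Toggle clamp's handle angle: 0 = fully open (arm standing up, handle sticking up and outwards, 30 deg off the drum's axis), 1.05 = home, against its stop (handle flat, pointing along the drum's -y, arm across the lid). Stays where it is left; pressing the sleeve takes about 4 N until it meets its stop. A link turns the arm the other way; near home its rubber foot comes down on the lid's boss.
- clamp_grip (a point): Where to press or hold the handle: on the axis of its round black sleeve (16 mm thick, 32 to 100 mm from the pivot), 75 mm from clamp_pivot. At joint value q it is 75 mm x cos(1.05 - q) along the drum's -y and 75 mm x sin(1.05 - q) along its z from clamp_pivot. Closed fingertips fit between arm and handle (40 mm there) and can push it out and down.
- clamp_pivot (a point): The handle's fixed pivot, at (0, -149.7, 141.9) mm in the drum's frame, turning about the drum's x. The arm's pivot is 42 mm nearer the drum; the open arm stands 115 mm up from there, nearly along the drum's axis and clear of the lid's way. The open clamp reaches 310 mm above the bench.
- clamp_arm: The clamp's arm: a steel U-bar with a round rubber foot near its end, moved by the handle. Origin: its pivot, at (0, -108, 136) mm in the drum's frame.
- putto: Bystander, to be left alone: little standing bisque figure with bent arms, 125 mm tall, 52 mm wide foot. Origin: centre of its underside.
- ginger_jar: Bystander, to be left alone: small bisque vase with a domed lid (one piece), 112 mm tall, 64 mm wide. Origin: centre of its underside.
- dove: Bystander, to be left alone: small bisque bird on a round foot, about 64 mm tall, 60 mm long. Origin: centre of its underside.
- glass_jar: Bystander, to be left alone: closed glass jar with a metal cap, 85 mm tall, 76 mm wide. Origin: centre of its underside.
- paint_cup: Bystander, to be left alone: open grey cup, 75 mm tall, 72 mm wide. Origin: centre of its underside.
- brush: Bystander, to be left alone: thin artist's brush lying down, 180 mm long, 8 mm thick. Origin: centre of its underside.
Mind the look-alikes: they are no part of the job. What is shaped like the finial but yellow is not meant.

How it is judged:
By the outcome, as a careful person would: the job done as asked, in the order asked, and still so for the second after the job is handed in, with the robot touching nothing.
It also fails if it takes over 72 s, if anything falls off the work surface, if the arm or the gripper's body presses on something with over 40 N, if the wrist force passes 120 N, or if a joint passes its speed limit or range.

## Robot

A 7-joint arm with a two-finger parallel gripper is mounted at the origin on the work surface. World frame = base frame: x ahead of the robot, y to its left, z up, the work surface at z = 0. Lengths are in m, angles in rad, forces in N, time in s.
With the tool pointing down it reaches from about 0.4 to 0.85 m from the base axis. Payload 4.5 kg.
Tool frame: the origin (TCP) lies midway between the tips of the shut fingers; the grasp point (between the pads) lies 19 mm behind it; z points along the fingers, y is the line along which they close (so a half turn about z gives the same grasp; the last joint's range is limited). The gripper opens to 88 mm and grips with 3 to 60 N. Pads are 18 mm wide; open, the fingers measure 123 mm over their backs; the gripper's body (75 mm by 187 mm) begins 45 mm behind the grasp point.
Start: joints at [-1.095, 0.689, -0.195, 1.565, 0.157, 0.902, -0.215], TCP at [0.267, 0.565, 0.239] pointing down, gripper open.
Joint ranges: [-3.01, 3.01], [-0.46, 2.08], [-1.47, 1.51], [0.13, 2.56], [-1, 4.14], [0.04, 2.09], [-2.66, 2.66]. Speed limits (rad/s): [2.57, 2.57, 3.14, 3.14, 3.14, 3.14, 3.14].

## Interface

Orientations are given as a unit quaternion [x, y, z, w].
In Python, from plant import r gives the robot as it stands.
- The arm moves only by the tool move_arm, never from a script. Its argument "targets" is a list that holds one entry, the list of rows, each a list of 7 numbers: the opening, from 0 (shut) to 1 (fully open), then the shift along the tool's x, y, z in mm, then the turn, a rotation vector about the tool's x, y, z in degrees. In form: [[[claw, dx, dy, dz, ax, ay, az], ...]]. A call has 1 to 10 rows; each row is the pose to reach, as a shift and turn from the pose commanded when the call began, along the tool's axes at that moment; what a row does not reach only later rows make up. A row lasts 1/8 s, in which the tool goes at most 62.5 mm and 10.7 degrees, less where a joint would pass 70% of its speed; a pose out of reach is approached as far as the arm can. A call with a gripper value outside its range is refused whole. The fingers move at their own pace and stop on an object; "newtons" is the grip in N (left out, the last holds). Time passes only in rows, so rows that repeat a pose let the fingers close. It gives the time, the measured TCP pose, the force, the opening and the grip force at its end, in the units of the state.
- r.get_state(): the state, without advancing time (a new reading comes with each control period).
- r.snapshot(name): name is "side" or "top" or "wrist"; returns the picture (384x512x3 uint8, red, green, blue); there is no depth.
- r.camera_info(name): a dict with "fx", "fy", "cx", "cy" (pixels), "k1" (the pictures are not rectified: a ray, as slopes to the right and down, at radius r is drawn at 1 + k1 r^2 times it, then the intrinsics apply), "R" (3x3) and "t" (3): a world point X has camera coordinates R X + t. Camera axes: x right, y down, z forward; pixel columns grow to the right and rows downward; lengths in m; the calibration is good to about 2 mm. A picture is of the moment at which its call begins: read the wrist's pose just before it. camera_info takes no time and is no camera call; for the wrist camera it gives the pose at the moment of the call.
- r.finish_job(): hands the job in; it is judged then, once.
The state is a dict: "clock": time; "q": joint angles; "qd": joint speeds; "joint_torque": joint torques, N m; "tool_pos": TCP position; "eef_rot": TCP orientation; "contact_force": force on the tool from outside, world axes, zero at the start; "moment": the same for the moment, N m; "opening": opening from 0.0 (shut) to 1.0 (fully open); "finger_force": force on a finger pad.
Only numpy, scipy, OpenCV 4.12 (cv2) and the standard library are available. Lean on these libraries where they do the work, as an engineer would, in place of code of your own. Each camera call takes 0.05 s, during which the arm holds its last target. There are 200 camera calls.

## Working session

There is one attempt and no reset: what is moved stays moved. The work goes in short steps, Python scripts to look and compute and a tool call to move; the robot and the scene stay as the last step left them, time stands still between calls to the robot, and variables do not carry over. Pictures are saved under pics/ and viewed, at most 10 in all, crops included, and the job is handed in when it is done.

Besides the shell and the picture viewer there is one more tool, called after "Emit:" as name(argument=value, ...), one argument or row to a line, values as JSON. move_arm: Moves the arm, as the interface text tells. Its arguments: {"type":"object","properties":{"targets":{"type":"array","items":{"type":"array","items":{"type":"array","items":{"type":"number"}}}},"newtons":{"type":"number"}},"required":["targets"]}

```bash
mkdir -p pics; cat > h.py <<'E'
import numpy as np, cv2
from scipy.spatial.transform import Rotation as Ro
from plant import r
def snap(n,f=None):
    ci=r.camera_info(n); im=r.snapshot(n)
    if f: cv2.imwrite('pics/'+f+'.png',im[:,:,::-1])
    return im,ci
def ray(ci,u,v):
    x=np.array([(u-ci['cx'])/ci['fx'],(v-ci['cy'])/ci['fy']]);s=x.copy()
    for _ in range(20): s=x/(1+ci['k1']*(s@s))
    R=np.array(ci['R']);t=np.array(ci['t'])
    d=R.T@np.array([s[0],s[1],1]);return -R.T@t,d/np.linalg.norm(d)
def onz(ci,u,v,z):
    o,d=ray(ci,u,v);return o+d*(z-o[2])/d[2]
def proj(ci,X):
    c=np.array(ci['R'])@np.array(X)+np.array(ci['t']);s=c[:2]/c[2];s=s*(1+ci['k1']*(s@s))
    return np.array([ci['fx']*s[0]+ci['cx'],ci['fy']*s[1]+ci['cy']])
def tri(rs):
    A=0;b=0
    for o,d in rs:
        P=np.eye(3)-np.outer(d,d);A=A+P;b=b+P@o
    X=np.linalg.solve(A,b);return X,[np.linalg.norm((np.eye(3)-np.outer(d,d))@(X-o))for o,d in rs]
def delta(pos,quat):
    "shift mm, turn deg in tool axes from the present pose"
    s=r.get_state();T=Ro.from_quat(s['eef_rot'])
    return np.round(T.inv().apply(np.array(pos)-s['tool_pos'])*1000,1),np.round((T.inv()*Ro.from_quat(quat)).as_rotvec(degrees=True),1)
E
python3 - <<'E'
from h import *
s=r.get_state();print(s)
ims=[]
for n in('side','top'):
    im,ci=snap(n,n+'0');ims.append(im);print(n,{k:np.round(v,3).tolist() for k,v in ci.items()}, np.round(-np.array(ci['R']).T@ci['t'],3))
    cv2.imwrite('pics/%sL.png'%n,cv2.resize(im[:,:,::-1],(800,600),interpolation=cv2.INTER_CUBIC))
E
```

```text
{'clock': 0.0, 'q': array([-1.09518708,  0.68998929, -0.19451259,  1.5663333 ,  0.15728109,
        0.90252662, -0.21509236]), 'qd': array([-0.00141594, -0.00026202, -0.00020035, -0.00088661,  0.00107787,
       -0.00068317, -0.00046775]), 'joint_torque': array([ 3.15109301e-04, -5.27556109e+01, -1.26717377e+00, -1.53427023e+01,
       -5.26783406e-02,  6.31302901e-03,  1.58718744e-04]), 'tool_pos': array([0.26700451, 0.56438887, 0.23790956]), 'eef_rot': array([ 2.19074244e-01,  9.75707745e-01, -9.22364058e-04, -1.43141070e-04]), 'contact_force': array([ 0.37137046,  0.39808545, -0.29752098]), 'moment': array([ 0.02148097, -0.0651062 ,  0.01123241]), 'finger_force': 0.0, 'opening': 1.000330232261888}
side {'fx': 426.641, 'fy': 426.641, 'cx': 247.24, 'cy': 187.696, 'k1': -0.01, 'R': [[0.914, -0.406, 0.009], [-0.28, -0.644, -0.712], [0.295, 0.648, -0.702]], 't': [-0.547, 0.273, 1.134]} [ 0.242 -0.782  0.995]
top {'fx': 385.048, 'fy': 385.048, 'cx': 252.793, 'cy': 197.207, 'k1': -0.042, 'R': [[0.013, -1.0, 0.004], [-0.983, -0.014, -0.185], [0.185, -0.002, -0.983]], 't': [-0.057, 0.594, 1.297]} [ 0.345 -0.047  1.384]
```

View pics/topL.png

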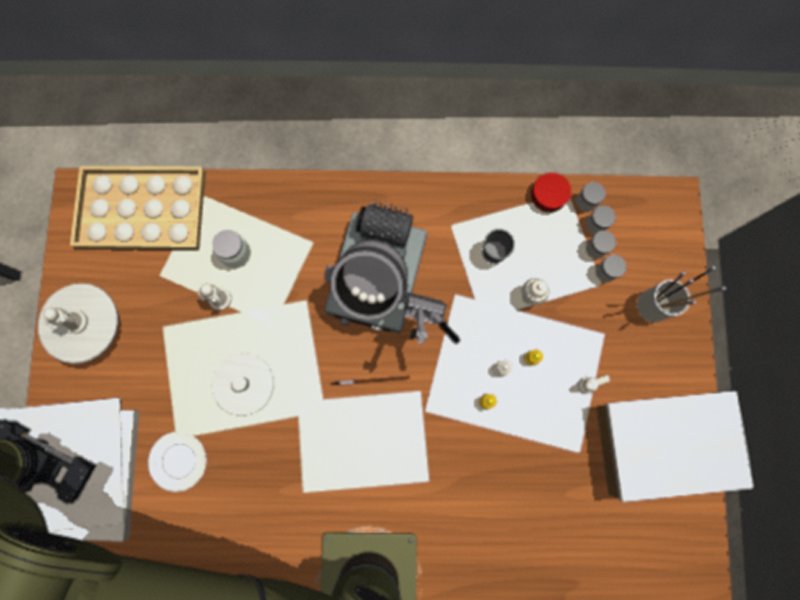

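View pics/sideL.png

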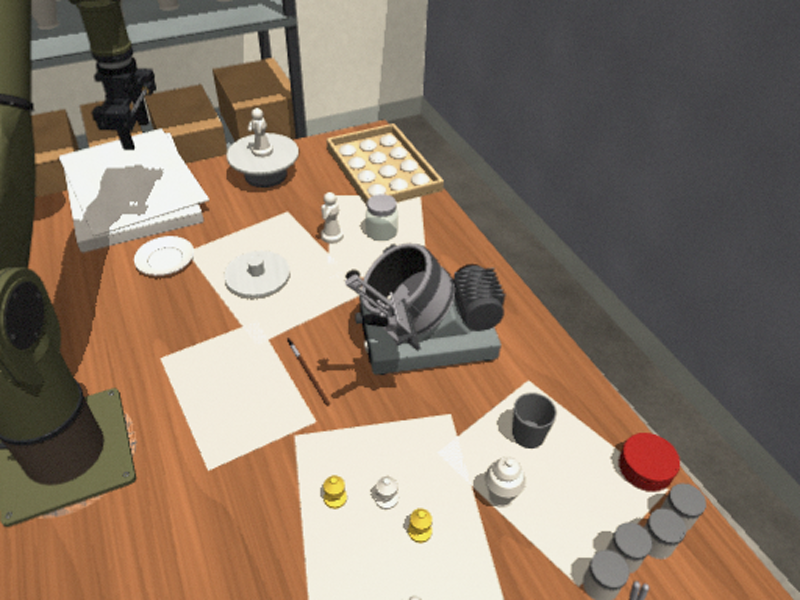

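The top view (800 px scale) shows the drum mouth at (368,280), with the clamp to its right at (430,310) and the lid at (243,384). The onion shapes are white at (503,367) and yellow at (488,401) and (535,355). In the side view they are white at (387,490) and yellow at (334,490) and (420,523). The white one fits the description, since it is bisque and the yellow ones are excluded. An enlarged crop will confirm it.

```bash
python3 - <<'E'
import cv2,numpy as np
t=cv2.imread('pics/top0.png');s=cv2.imread('pics/side0.png')
c=lambda im,x,y,w,h:cv2.resize(im[y:y+h,x:x+w],(400,300),interpolation=cv2.INTER_CUBIC)
m=np.vstack([np.hstack([c(t,200,130,100,75),c(s,215,145,120,90)]),np.hstack([c(t,290,205,80,60),c(s,200,290,80,60)])])
cv2.imwrite('pics/m1.png',m)
E
```

```text
(no output)
```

View pics/m1.png

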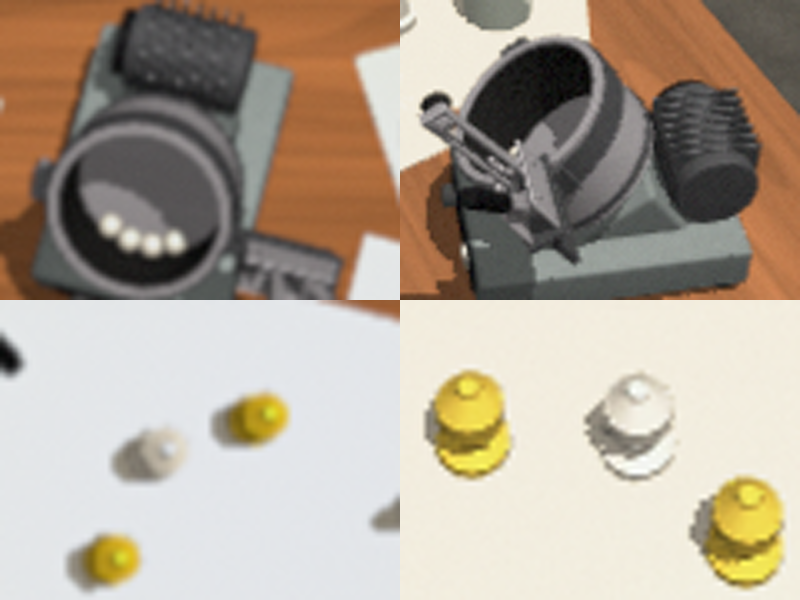

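The crop confirms the white onion finial, in the top view near native (323,235) and the side view near (247.6,309). Both yellow ones stay clear. The next step is to measure positions.

```bash
python3 - <<'E'
from h import *
from scipy.optimize import least_squares
T=cv2.imread('pics/top0.png')[:,:,::-1];S=cv2.imread('pics/side0.png')[:,:,::-1]
ct,cs=r.camera_info('top'),r.camera_info('side')
m=lambda x,y,sc,x0,y0:(x0+x/sc-.4,y0+y/sc-.4)
# finial tip and lid
ft=m(168,150,5,290,205);fs=m(238,87,5,200,290)
print('tip',tri([ray(ct,*ft),ray(cs,*fs)]), 'tip@z.056',onz(ct,*ft,.056),onz(cs,*fs,.056))
# white fingial: blob side foot
# lid boss/flange in side+top: print colours
# drum points
tp=[(48,205),(60,165),(90,135),(140,122),(190,138),(222,170),(236,215),(226,260),(62,250)]
sp=[(560-400,40),(600-400,55),(607-400,85),(520-400,48),(480-400,82),(460-400,130)]
obs=[ray(ct,*m(x,y,4,200,130)) for x,y in tp]
obs2=[ray(cs,*m(x,y,3.333,215,145)) for x,y in sp]
def fr(p):
    return Ro.from_euler('z',p[3])*Ro.from_euler('y',-35,degrees=True)
def res(p,o):
    R=fr(p).as_matrix();n=R[:,2];out=[]
    for a,d in o:
        X=a+d*((p[:3]-a)@n)/(d@n);out.append((np.linalg.norm(X-p[:3])-.075)*1000)
    return out
for o in (obs,obs+obs2):
    f=least_squares(lambda p:np.r_[res(p,o),(p[2]-.175)*500],[.65,0,.175,0],loss='soft_l1');print(f.x,np.round(f.fun,1))
for X in ((243,384),(503,367),(368,280),(430,310)): print(X,np.round(onz(ct,X[0]/1.5625,X[1]/1.5625,.03),3))
E
```

```text
tip (array([ 0.46706999, -0.29409955,  0.05616416]), [np.float64(0.00024684866574991573), np.float64(0.0002468486657500002)]) tip@z.056 [ 0.46684255 -0.29407396  0.056     ] [ 0.46735651 -0.29404837  0.056     ]
[ 0.61970142  0.00898859  0.17599001 -0.13582819] [ 1.2  0.2  0.3  0.7 -0.2 -0.2  1.   4.   0.3  0.5]
[ 0.62119287  0.00881554  0.17060988 -0.1935853 ] [ 2.4  0.7  0.3  0.7  0.1  0.2  1.2  3.8  2.  -4.3  0.1 -0.3 -0.3  0.8
 -1.1 -2.2]
(243, 384) [0.422 0.29  0.03 ]
(503, 367) [ 0.468 -0.294  0.03 ]
(368, 280) [0.665 0.014 0.03 ]
(430, 310) [ 0.597 -0.129  0.03 ]
```

```bash
cat >> h.py <<'E'
def down(yaw):
    "tool down, tool y along (cos,sin) yaw"
    y=np.array([np.cos(yaw),np.sin(yaw),0]);z=np.array([0,0,-1.]);return Ro.from_matrix(np.c_[np.cross(y,z),y,z]).as_quat()
E
python3 - <<'E'
from h import *
c=r.camera_info('wrist');s=r.get_state();T=Ro.from_quat(s['eef_rot'])
C=-np.array(c['R']).T@c['t'];print('cam in tool',T.inv().apply(C-s['tool_pos']),'axes',np.round(T.inv().as_matrix()@np.array(c['R']).T,2).tolist(),c['fx'],c['cx'],c['cy'])
for p in((.45,0.1,.40),(.467,-.294,.40)):print(delta(p,down(-.19)))
E
```

```text
cam in tool [ 0.07340718 -0.00119091 -0.14679153] axes [[-0.0, -0.96, -0.29], [1.0, -0.0, -0.0], [0.0, -0.29, 0.96]] 345.35556506307626 258.26691054221953 191.59976532773032
(array([-364. , -341.9, -161.4]), array([-0.1,  0.1, 75.6]))
(array([-547.8, -690.8, -160.8]), array([-0.1,  0.1, 75.6]))
```

Emit:
move_arm(
  targets=[
    [[1,-40,-40,-110,0,0,0],[1,-100,-100,-161,0,0,20],[1,-140,-150,-161,0,0,40],[1,-364,-342,-161,0,0,75.6],[1,-364,-342,-161,0,0,75.6],[1,-364,-342,-161,0,0,75.6],[1,-364,-342,-161,0,0,75.6],[0.65,-548,-691,-161,0,0,75.6],[0.65,-548,-691,-161,0,0,75.6],[0.65,-548,-691,-161,0,0,75.6]],
  ],
)

```text
clock: 1.35
tool_pos: [0.4269, 0.0234, 0.3923]
eef_rot: [0.771, 0.637, 0.0, -0.0]
contact_force: [1.2, -0.3, -0.8]
opening: 0.687
finger_force: 0.0
```

```bash
python3 - <<'E'
from h import *
print(r.get_state()['tool_pos'],r.get_state()['clock'])
for p in((.467,-.294,.14),(.467,-.294,.023)):print(delta(p,down(-.19)))
E
```

```text
[0.42687233 0.02344809 0.39231119] 1.35
(array([-304.2,   99.4,  252.3]), array([-0., -0., -0.]))
(array([-304.2,   99.4,  369.3]), array([-0., -0., -0.]))
```

Emit:
move_arm(
  targets=[
    [[0.65,-304,99,0,0,0,0],[0.65,-304,99,0,0,0,0],[0.65,-304,99,0,0,0,0],[0.65,-304,99,10,0,0,0],[0.65,-304,99,60,0,0,0],[0.65,-304,99,150,0,0,0],[0.65,-304,99,200,0,0,0],[0.65,-304,99,240,0,0,0],[0.65,-304,99,252,0,0,0],[0.65,-304,99,252,0,0,0]],
  ],
)

```text
clock: 2.6
tool_pos: [0.4655, -0.2911, 0.1384]
eef_rot: [0.771, 0.637, -0.001, -0.002]
contact_force: [0.7, -0.5, 0.1]
opening: 0.652
finger_force: 0.0
```

```bash
python3 - <<'E'
from h import *
im,ci=snap('wrist')
print(r.get_state()['tool_pos'],proj(ci,(.467,-.294,.058)),proj(ci,(.467,-.294,0)))
cv2.imwrite('pics/w1.png',cv2.resize(im[:,:,::-1],(800,600)))
print(delta((.467,-.294,.023),down(-.19)))
E
```

```text
[ 0.46654069 -0.29181635  0.13999182] [260.89478227 201.72872488] [260.7324995  180.36127835]
(array([ -2.1,   1. , 117. ]), array([-0.1, -0. , -0. ]))
```

View pics/w1.png

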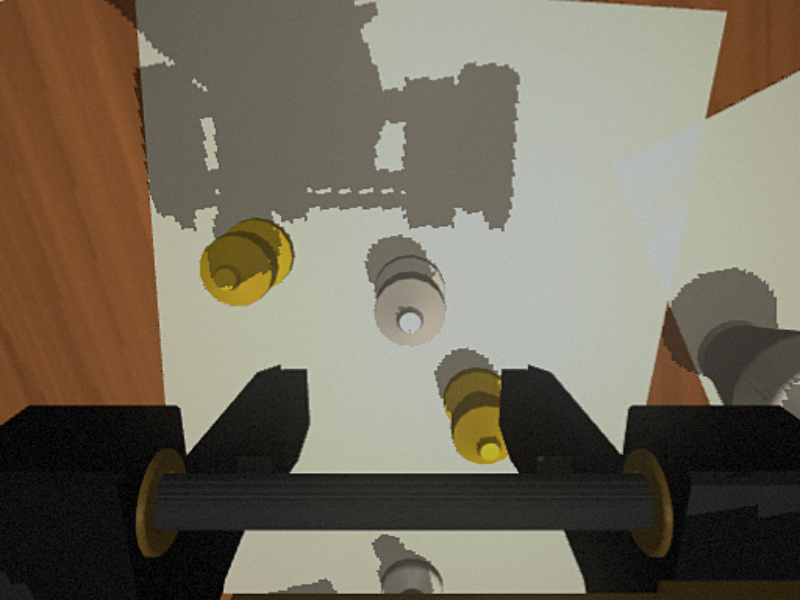

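The white finial's tip is at (409,321), under the gripper and centred between the fingers. The yellow ones at (245,265) and (480,420) are clear of the fingers, so I'll descend and grip.

Emit:
move_arm(
  targets=[
    [[0.65,-4,1.5,50,0,0,0],[0.65,-4,1.5,90,0,0,0],[0.65,-4,1.5,110,0,0,0],[0.65,-4,1.5,117,0,0,0],[0.65,-4,1.5,117,0,0,0],[0.3,-4,1.5,117,0,0,0],[0.3,-4,1.5,117,0,0,0],[0.3,-4,1.5,117,0,0,0],[0.3,-4,1.5,117,0,0,0],[0.3,-4,1.5,117,0,0,0]],
  ],
  newtons=12,
)

```text
clock: 3.9
tool_pos: [0.4678, -0.2963, 0.024]
eef_rot: [0.771, 0.637, 0.0, 0.0]
contact_force: [-0.6, 1.1, 6.1]
opening: 0.379
finger_force: 12.0
```

```bash
cat >> h.py <<'E'
class D: pass
def drum(M,yaw):
    R=Ro.from_euler('z',yaw)*Ro.from_euler('y',-35,degrees=True);m=R.as_matrix()
    q=Ro.from_matrix(np.c_[m[:,1],m[:,0],-m[:,2]]).as_quat()  # tool x=yd, y=xd, z=-zd
    return m,q
E
python3 - <<'E'
from h import *
M=np.array([.62,.009,.175]);m,q=drum(M,-.17)
print(m)
for p in((.467,-.294,.42),(.44,.03,.42)):print(delta(p,down(-.19)))
p=M+m[:,2]*.2;print(p,delta(p,q))
E
```

```text
[[ 0.80734378  0.16918235 -0.5653082 ]
 [-0.13858607  0.98558477  0.09703901]
 [ 0.57357644  0.          0.81915204]]
(array([   2. ,   -0.9, -396. ]), array([ 0.,  0., -0.]))
(array([ 315.1,  -88.8, -396.2]), array([ 0.,  0., -0.]))
[0.50693836 0.0284078  0.33883041] (array([ 326.2,  -22.8, -314.9]), array([-35. ,   0.4,  -1.1]))
```

Emit:
move_arm(
  targets=[
    [[0.3,0,0,-30,0,0,0],[0.3,0,0,-85,0,0,0],[0.3,0,0,-147,0,0,0],[0.3,0,0,-205,0,0,0],[0.3,0,0,-260,0,0,0],[0.3,20,-15,-315,0,0,0],[0.3,60,-40,-360,0,0,0],[0.3,110,-60,-396,0,0,0],[0.3,165,-75,-396,0,0,0],[0.3,220,-85,-396,0,0,0]],
  ],
)

```text
clock: 5.15
tool_pos: [0.4249, -0.0622, 0.4199]
eef_rot: [0.771, 0.637, 0.001, 0.0]
contact_force: [1.9, 0.8, -0.8]
opening: 0.373
finger_force: 12.0
```

```bash
python3 - <<'E'
from h import *
M=np.array([.62,.009,.175]);m,q=drum(M,-.17)
p=M+m[:,2]*.2;print(p,delta(p,q),delta(p+[-.06,0,.06],q))
E
```

```text
[0.50693836 0.0284078  0.33883041] (array([104.4,  63.3,  81.2]), array([-34.9,   0.3,  -1.2])) (array([93.1,  4.4, 21.1]), array([-34.9,   0.3,  -1.2]))
```

Emit:
move_arm(
  targets=[
    [[0.3,40,0,0,-8,0,0],[0.3,80,4,10,-17,0,0],[0.3,93,4,20,-27,0,0],[0.3,95,20,40,-35,0.3,-1.2],[0.3,100,45,62,-35,0.3,-1.2],[0.3,102,63,81,-35,0.3,-1.2],[0.3,102,63,81,-35,0.3,-1.2],[0.3,102,63,81,-35,0.3,-1.2]],
  ],
)

```text
clock: 6.15
tool_pos: [0.5061, 0.0245, 0.3369]
eef_rot: [0.729, 0.616, 0.192, 0.23]
contact_force: [-0.2, -0.4, -0.5]
opening: 0.377
finger_force: 12.0
```

```bash
python3 - <<'E'
from h import *
im,ci=snap('wrist','w2n')
cv2.imwrite('pics/w2.png',cv2.resize(im[:,:,::-1],(800,600)))
np.savez('w2.npz',im=im,**ci)
s=r.get_state();print(s['tool_pos'],s['eef_rot'])
E
```

```text
[0.50598581 0.02450777 0.33688659] [0.72876395 0.61585041 0.19219934 0.22954475]
```

View pics/w2.png

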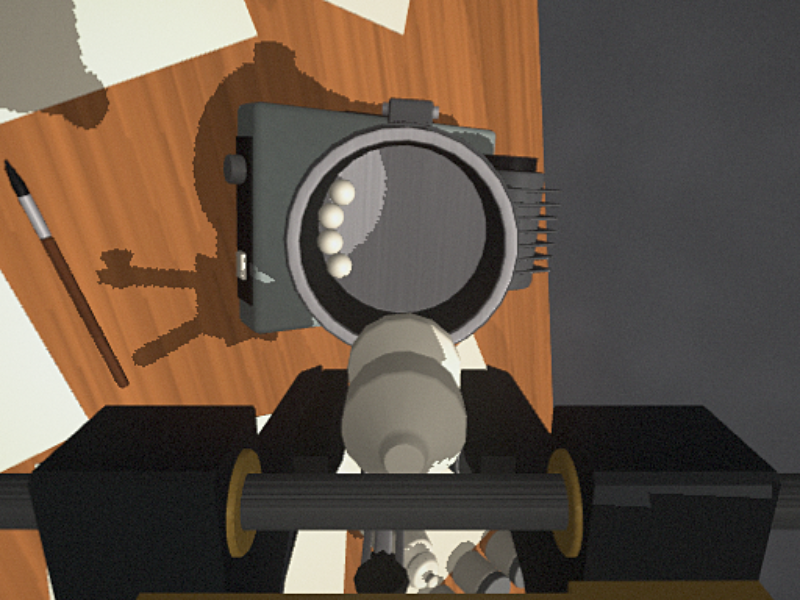

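The wrist view shows the drum rim as a nearly full circle, centred near (402,240) with an outer radius of about 115 px. Four balls lie on the low side at (335,230), and the held finial is upright at (405,400). Next I'll fit the rim.

```bash
cat > fit.py <<'E'
from h import *
from scipy.optimize import least_squares
from scipy.ndimage import map_coordinates
d=np.load('w2.npz');im=d['im'];cw={k:d[k] for k in('fx','fy','cx','cy','k1','R','t')}
ct,cs=r.camera_info('top'),r.camera_info('side')
g=cv2.GaussianBlur(im.astype(np.float32).mean(2),(0,0),.7)
c=np.array([402,238])/1.5625
inn=[];out=[]
for a in np.radians(np.r_[-240:-5:5]):  # image angles, y down; skip the finial side
    rr=np.arange(57,82,.25);p=c[:,None]+np.array([np.cos(a),np.sin(a)])[:,None]*rr
    v=map_coordinates(g,[p[1],p[0]],order=1);gr=np.gradient(v)
    i=np.argmax(np.where(rr<70,gr,-9));o=np.argmin(np.where((rr>rr[i]+4)&(rr<rr[i]+13),gr,9))
    inn.append(p[:,i]);out.append(p[:,o])
I=[ray(cw,*x) for x in inn];O=[ray(cw,*x) for x in out]
def frm(p): return (Ro.from_euler('z',p[3])*Ro.from_euler('y',-35,degrees=True)).as_matrix()
def rad(p,o,R0):
    n=frm(p)[:,2];X=[a+e*((p[:3]-a)@n)/(e@n) for a,e in o]
    return [(np.linalg.norm(x-p[:3])-R0)*1000 for x in X]
end=np.array([0,-.1995,.2286-.09])
def res(p,w=1):
    return np.r_[rad(p,I,.0655),rad(p,O,.075),2*(p[2]-.175)*1000,w*(proj(ct,p[:3]+frm(p)@end)-np.array([293.2,217.6]))]
f=least_squares(res,[.62,.01,.175,-.17],loss='soft_l1');P=f.x
if __name__=='__main__':
    print(P,np.round(np.abs(f.fun[:-3]).reshape(2,-1).mean(1),2),np.round(f.fun[-3:],2))
    f2=least_squares(lambda p:res(p,0),P,loss='soft_l1');print('no handle',f2.x)
    R=frm(P);M=P[:3]
    print('ball lows?', 'M px in top,side,wrist',proj(ct,M),proj(cs,M),proj(cw,M))
    for nm,X in(('sleeve end',end),('armtop',[0,-.108,.251-.09]),('pivot',[0,-.1497,.0519])):
        print(nm,M+R@np.array(X),[np.round(proj(k,M+R@np.array(X)),1) for k in(ct,cs,cw)])
    # draw overlay
    S=[]
    for n,k,(x,y,w,h) in(('top0',ct,(195,120,120,120)),('side0',cs,(205,140,120,120))):
        b=cv2.imread('pics/'+n+'.png');z=4;b=cv2.resize(b[y:y+h,x:x+w],None,fx=z,fy=z,interpolation=cv2.INTER_CUBIC)[:,:400]
        for t in np.radians(range(0,360,6)):
            u=(proj(k,M+R@np.array([.075*np.cos(t),.075*np.sin(t),0]))-[x,y]+.5)*z;cv2.circle(b,(int(u[0]),int(u[1])),1,(0,0,255),-1)
        for X in (end,[0,-.108,.251-.09],[0,-.1497,.0519],[0,0,0]):
            u=(proj(k,M+R@np.array(X))-[x,y]+.5)*z;cv2.circle(b,(int(u[0]),int(u[1])),3,(0,255,0),-1)
        S.append(b)
    cv2.imwrite('pics/ov.png',np.hstack(S))
E
python3 fit.py
```

```text
[ 0.61738248  0.01013159  0.17483639 -0.23926234] [1.07 1.  ] [-0.33 -0.18  0.14]
no handle [ 0.61924826  0.01348663  0.17507597 -0.74257444]
ball lows? M px in top,side,wrist [234.65778338 183.29730059] [252.39763987 176.67411817] [256.94084234 158.10893875]
sleeve end [ 0.49287072 -0.16484542  0.28837087] [array([293. , 217.7]), array([235.2, 203.4]), array([240.6, 444.2])]
armtop [ 0.50207284 -0.07290716  0.30671987] [array([261.2, 213.2]), array([223.8, 171.3]), array([245.5, 366. ])]
pivot [ 0.55298507 -0.12824917  0.21735038] [array([278.6, 201.3]), array([252.1, 206.1]), array([247.6, 319. ])]
```

View pics/ov.png

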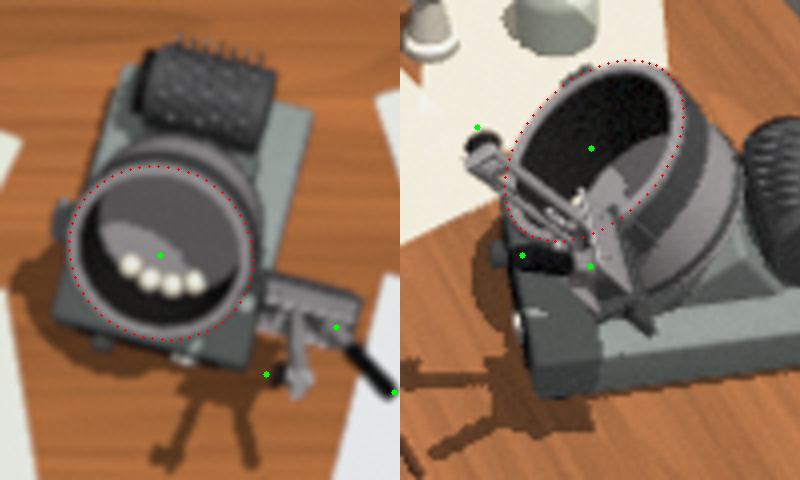

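The overlay matches the rim and the handle end in both views. The mouth comes out at (0.617, 0.010, 0.175) with yaw -0.24, and a mouth height of 175 mm as stated.

```bash
cat > go.py <<'E'
from h import *
import sys
P=[.6174,.0101,.1748,-.2393]
m,q=drum(P[:3],P[3]);M=np.array(P[:3])
def loc(): 
    s=r.get_state();print('clock',round(s['clock'],2),'tcp in mouth frame mm',np.round(m.T@(s['tool_pos']-M)*1000,1),'F drum',np.round(m.T@s['contact_force'],1),'open',round(float(s['opening']),3),s['finger_force'])
if __name__=='__main__':
    loc();v=[float(a) for a in sys.argv[1:]]
    for i in range(0,len(v),3): print(v[i:i+3],*delta(M+m@np.array(v[i:i+3])/1000,q))
E
python3 go.py -16 0 60  -16 0 -48 -16 0 -58
```

```text
clock 6.2 tcp in mouth frame mm [  1.5 -12.4 196.8] F drum [-0.6 -0.5 -0.2] open 0.378 11.995610115851605
[-16.0, 0.0, 60.0] [  8.2 -16.5 137.3] [-0.2 -2.2  3.4]
[-16.0, 0.0, -48.0] [  4.  -16.4 245.2] [-0.2 -2.2  3.4]
[-16.0, 0.0, -58.0] [  3.6 -16.3 255.2] [-0.2 -2.2  3.4]
```

Emit:
move_arm(
  targets=[
    [[0.3,10,-10,45,-0.2,-2.2,3.4],[0.3,8,-16.5,95,-0.2,-2.2,3.4],[0.3,8,-16.5,137,-0.2,-2.2,3.4],[0.3,7,-16.5,175,-0.2,-2.2,3.4],[0.3,5,-16.5,205,-0.2,-2.2,3.4],[0.3,4.5,-16.5,228,-0.2,-2.2,3.4],[0.3,4,-16.5,240,-0.2,-2.2,3.4],[0.3,4,-16.5,245,-0.2,-2.2,3.4],[0.3,4,-16.5,247,-0.2,-2.2,3.4],[0.3,4,-16.5,247,-0.2,-2.2,3.4]],
  ],
)

```text
clock: 7.45
tool_pos: [0.6338, 0.0066, 0.1272]
eef_rot: [0.75, 0.589, 0.187, 0.238]
contact_force: [0.2, 0.2, -1.2]
opening: 0.375
finger_force: 12.0
```

```bash
python3 go.py -16 0 -58
```

```text
clock 7.45 tcp in mouth frame mm [-13.6   0.5 -48.6] F drum [-0.6  0.3 -1.1] open 0.375 11.99580829899105
[-16.0, 0.0, -58.0] [-0.5 -2.5  9.4] [ 0.2 -0.1 -0. ]
```

Now slow steps until the foot touches the floor.

Emit:
move_arm(
  targets=[
    [[0.3,0,0,3,0,0,0],[0.3,0,0,5,0,0,0],[0.3,0,0,7,0,0,0],[0.3,0,0,8,0,0,0],[0.3,0,0,8,0,0,0]],
  ],
)

```text
clock: 8.07
tool_pos: [0.6383, 0.0052, 0.1199]
eef_rot: [0.75, 0.588, 0.187, 0.237]
contact_force: [-0.0, 0.5, -1.4]
opening: 0.378
finger_force: 12.0
```

```bash
python3 go.py -16 0 -58
```

```text
clock 8.07 tcp in mouth frame mm [-13.9   0.2 -57.3] F drum [-0.9  0.5 -1. ] open 0.378 11.995712677174879
[-16.0, 0.0, -58.0] [-0.2 -2.1  0.7] [ 0.2 -0.  -0.1]
```

Emit:
move_arm(
  targets=[
    [[0.3,0,0,0.7,0,0,0],[0.3,0,0,1.4,0,0,0],[0.3,0,0,2,0,0,0],[0.3,0,0,2,0,0,0]],
  ],
)

```text
clock: 8.57
tool_pos: [0.6392, 0.0052, 0.1189]
eef_rot: [0.75, 0.589, 0.187, 0.237]
contact_force: [-4.4, 0.7, 4.2]
opening: 0.374
finger_force: 12.0
```

The foot has met the floor: about 6 N along the axis, at the expected depth. I'll release gradually.

Emit:
move_arm(
  targets=[
    [[0.38,0,0,-1,0,0,0],[0.4,0,0,-1,0,0,0],[0.42,0,0,-1,0,0,0],[0.45,0,0,-1,0,0,0],[0.48,0,0,-1,0,0,0],[0.51,0,0,-1,0,0,0],[0.54,0,0,-1,0,0,0],[0.57,0,0,-1,0,0,0],[0.6,0,0,-1,0,0,0],[0.6,0,0,-1,0,0,0]],
  ],
)

```text
clock: 9.82
tool_pos: [0.6389, 0.0051, 0.1192]
eef_rot: [0.75, 0.588, 0.187, 0.237]
contact_force: [0.3, -0.3, -0.0]
opening: 0.602
finger_force: 0.0
```

```bash
python3 - <<'E'
from h import *
import go;go.loc()
im,ci=snap('wrist');cv2.imwrite('pics/w3.png',cv2.resize(im[:,:,::-1],(600,450)))
E
python3 go.py -16 0 60 -16 0 180
```

```text
clock 9.82 tcp in mouth frame mm [-13.8   0.2 -58.2] F drum [ 0.3 -0.3 -0.2] open 0.602 0.0004924770055758643
clock 9.88 tcp in mouth frame mm [-13.8   0.2 -58.2] F drum [ 0.6 -0.3 -0.1] open 0.6 0.009199393302168346
[-16.0, 0.0, 60.0] [-1.000e-01 -1.800e+00 -1.182e+02] [ 0.2 -0.1 -0.1]
[-16.0, 0.0, 180.0] [  -0.    -1.3 -238.2] [ 0.2 -0.1 -0.1]
```

View pics/w3.png

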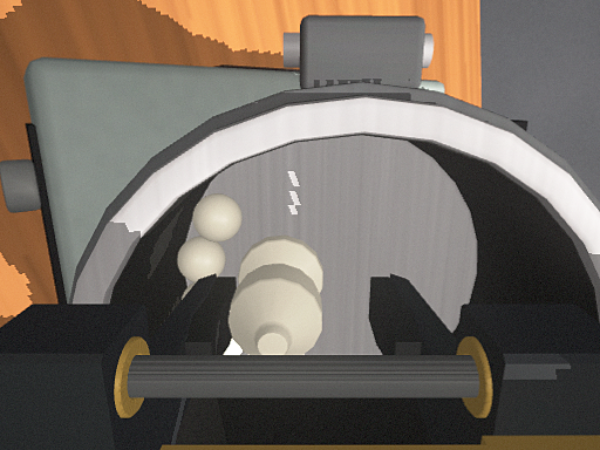

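The finial (275,290) stands on the floor, with its low side next to the low finger and the balls at (215,215) and (200,260). I'll withdraw along the axis and check.

Emit:
move_arm(
  targets=[
    [[0.6,0,0,-6,0,0,0],[0.6,0,0,-12,0,0,0],[0.6,0,0,-20,0,0,0],[0.6,0,0,-30,0,0,0],[0.6,0,-1,-45,0,0,0],[0.6,0,-1,-75,0,0,0],[0.6,0,-1,-115,0,0,0],[0.6,0,-1,-175,0,0,0],[0.6,0,-1,-235,0,0,0],[0.6,0,-1,-250,0,0,0]],
  ],
)

```text
clock: 11.12
tool_pos: [0.4964, 0.0402, 0.3261]
eef_rot: [0.749, 0.588, 0.19, 0.238]
contact_force: [0.4, -0.3, -0.7]
opening: 0.603
finger_force: 0.0
```

```bash
python3 - <<'E'
from h import *
import go;go.loc()
im,ci=snap('wrist');
t,_=snap('top');s,cs=snap('side')
c=lambda im,x,y,w,h:cv2.resize(im[y:y+h,x:x+w],(400,300),interpolation=cv2.INTER_CUBIC)
cv2.imwrite('pics/m4.png',np.vstack([np.hstack([c(im,0,0,512,384),c(t,110,210,80,60)]),np.hstack([c(s,215,145,120,90),c(s,120,140,100,75)])])[:,:,::-1])
E
```

```text
clock 11.12 tcp in mouth frame mm [-15.4   0.6 195.5] F drum [-0.1 -0.2 -0.8] open 0.603 0.0
```

View pics/m4.png

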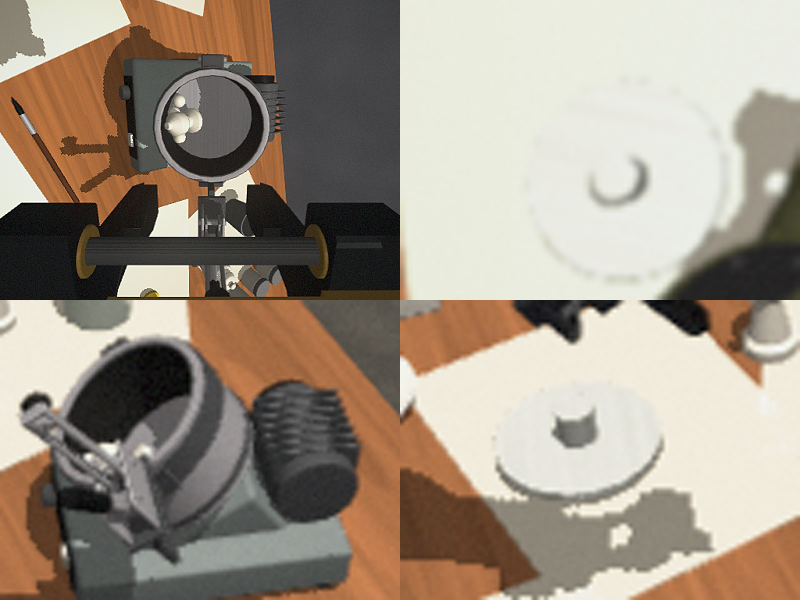

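The finial now lies on the low side among the balls at (183,122) in the wrist tile. The lid's flange circle is centred at (626,179) in the top tile and (579,437) in the side tile.

```bash
python3 - <<'E'
from h import *
ct,cs=r.camera_info('top'),r.camera_info('side')
a=(154.8,245.4);b=(164.4,173.8)
print(tri([ray(ct,*a),ray(cs,*b)]),onz(ct,*a,.018),onz(cs,*b,.018))
L=onz(ct,*a,.018)
for p in((.40,.15,.36),(L[0],L[1],.20)):print(delta(p,down(-.24)))
E
```

```text
(array([0.42403871, 0.29599738, 0.01456409]), [np.float64(0.00017564127410212992), np.float64(0.00017564127410219058)]) [0.42401384 0.29511291 0.018     ] [0.42322738 0.2922431  0.018     ]
(array([ 84.2, -78.1, -99. ]), array([35.3, -0.2,  0. ]))
(array([ 230.4, -179.9,   25.5]), array([35.3, -0.2,  0. ]))
```

Emit:
move_arm(
  targets=[
    [[0.8,20,-20,-40,0,0,0],[0.8,45,-45,-80,10,0,0],[0.8,70,-65,-99,20,0,0],[0.8,110,-85,-99,30,0,0],[0.8,150,-115,-80,35.3,-0.2,0],[0.8,190,-145,-50,35.3,-0.2,0],[0.8,220,-175,-10,35.3,-0.2,0],[0.8,230,-180,25,35.3,-0.2,0],[0.8,230,-180,25,35.3,-0.2,0],[0.8,230,-180,25,35.3,-0.2,0]],
  ],
)

```text
clock: 12.52
tool_pos: [0.4237, 0.2934, 0.1991]
eef_rot: [0.787, 0.617, -0.002, 0.0]
contact_force: [0.3, 0.2, 0.4]
opening: 0.798
finger_force: 0.0
```

```bash
python3 - <<'E'
from h import *
im,ci=snap('wrist','w5n');s=r.get_state()
print(s['tool_pos'],proj(ci,(.424,.295,.018)),proj(ci,(.424,.295,.05)))
cv2.imwrite('pics/w5.png',cv2.resize(im[:,:,::-1],(800,600)))
print(delta((.424,.295,.017),down(-.24)))
E
```

```text
[0.42401235 0.29366266 0.1999669 ] [257.99911245 164.08940301] [257.87293144 171.91066375]
(array([ 1.60e+00, -1.00e-01,  1.83e+02]), array([-0.1,  0.1, -0.1]))
```

View pics/w5.png

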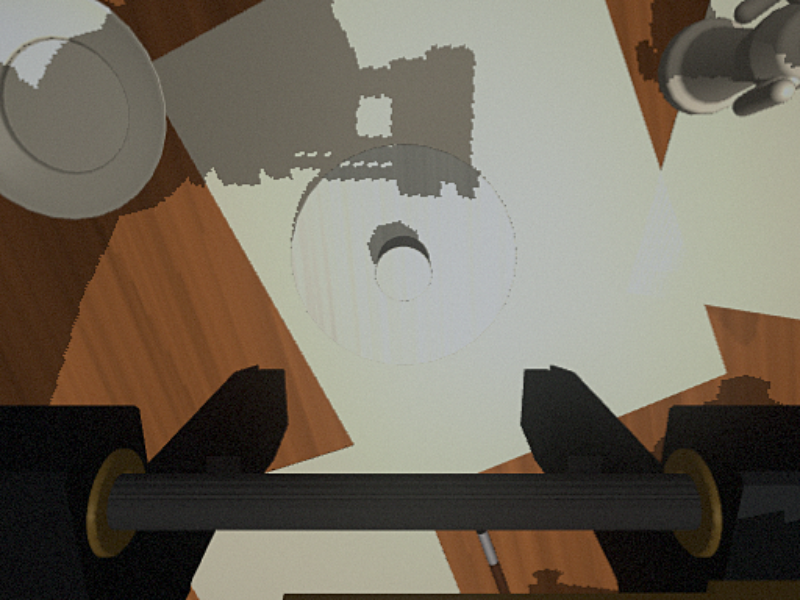

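The lid is at (403,254), with its boss top at (404,274), centred under the gripper. I'll descend to grip the boss with the tips 4 mm above the flange.

Emit:
move_arm(
  targets=[
    [[0.8,0.5,0,60,0,0,0],[0.8,0.5,0,115,0,0,0],[0.8,0.5,0,155,0,0,0],[0.8,0.5,0,172,0,0,0],[0.8,0.5,0,178,0,0,0],[0.8,0.5,0,178,0,0,0],[0.3,0.5,0,178,0,0,0],[0.3,0.5,0,178,0,0,0],[0.3,0.5,0,178,0,0,0],[0.3,0.5,0,178,0,0,0]],
  ],
  newtons=45,
)

```text
clock: 13.82
tool_pos: [0.4237, 0.2946, 0.0212]
eef_rot: [0.787, 0.617, -0.001, -0.0]
contact_force: [-0.4, 0.3, 0.4]
opening: 0.371
finger_force: 0.0
```

Emit:
move_arm(
  targets=[
    [[0.3,0,0,0,0,0,0],[0.3,0,0,-10,0,0,0],[0.3,0,0,-30,0,0,0],[0.3,0,0,-60,0,0,0],[0.3,0,0,-110,0,0,0],[0.3,0,0,-165,0,0,0],[0.3,0,0,-225,0,0,0],[0.3,0,0,-285,0,0,0],[0.3,0,0,-330,0,0,0],[0.3,0,0,-340,0,0,0]],
  ],
)

```text
clock: 15.08
tool_pos: [0.4248, 0.2956, 0.3639]
eef_rot: [0.787, 0.617, 0.001, 0.0]
contact_force: [0.6, 0.2, -3.6]
opening: 0.345
finger_force: 45.0
```

```bash
cat > lid.py <<'E'
from h import *
import go;go.loc()
s=r.get_state();T=Ro.from_quat(s['eef_rot']);im,ci=snap('wrist');np.savez('w6.npz',im=im,**ci)
for h,nm in((.004,'flange top'),(-.028,'boss top')):
    for k in (-1,0,1):
        print(nm,k,np.round(proj(ci,s['tool_pos']+T.apply([0.07*k if h>0 else .016*k,0,h])),1),end=' ')
    print()
cv2.imwrite('pics/w6.png',cv2.resize(im[:,:,::-1],(800,600)))
E
python3 lid.py; python3 go.py 0 0 230 0 0 100
```

```text
clock 15.07 tcp in mouth frame mm [-100.2  231.7  301. ] F drum [-1.6  0.4 -3.2] open 0.345 44.997719172388315
flange top -1 [257.1 365.4] flange top 0 [257.  246.9] flange top 1 [256.8  95.3] 
boss top -1 [256.7 318. ] boss top 0 [256.6 283.1] boss top 1 [256.6 245.7] 
clock 15.12 tcp in mouth frame mm [-100.8  231.3  300.5] F drum [-1.3  0.6 -2.2] open 0.347 44.99777538701892
[0.0, 0.0, 230.0] [-2.311e+02  1.234e+02 -1.000e-01] [-35.    0.   -0.1]
[0.0, 0.0, 100.0] [-231.   197.9  106.4] [-35.    0.   -0.1]
```

View pics/w6.png

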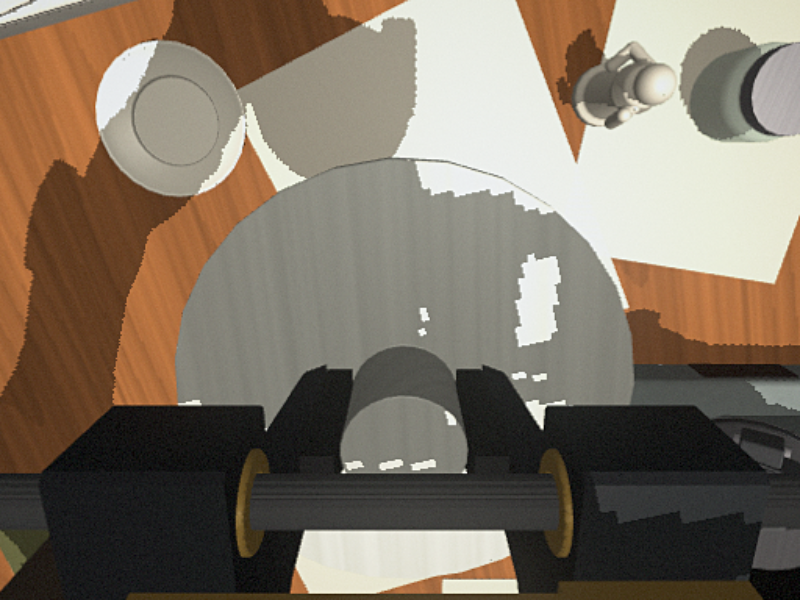

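The lid is held and level, with the flange's far edge at (400,158) and the boss between the pads. I'll go to a hover above the mouth, then compare flange and rim in one picture.

Emit:
move_arm(
  targets=[
    [[0.3,-40,20,0,-6,0,0],[0.3,-90,45,0,-14,0,0],[0.3,-140,70,0,-23,0,0],[0.3,-185,95,0,-31,0,0],[0.3,-222,115,0,-35,0,0],[0.3,-230,130,10,-35,0,0],[0.3,-230,155,45,-35,0,0],[0.3,-230,180,82,-35,0,0],[0.3,-230,198,106,-35,0,0],[0.3,-230,198,106,-35,0,0]],
  ],
)

```text
clock: 16.38
tool_pos: [0.5592, 0.0232, 0.25]
eef_rot: [0.752, 0.59, 0.18, 0.234]
contact_force: [-0.8, -0.1, -1.8]
opening: 0.347
finger_force: 45.0
```

```bash
python3 go.py 0 1.3 45 0 1.3 11.5
```

```text
clock 16.38 tcp in mouth frame mm [-5.7 -1.1 95.8] F drum [-1.6 -0.3 -1.1] open 0.347 44.99732829630375
[0.0, 1.3, 45.0] [ 2.7  6.3 50.7] [-0.7  0.3  0.1]
[0.0, 1.3, 11.5] [ 2.9  6.7 84.2] [-0.7  0.3  0.1]
```

Emit:
move_arm(
  targets=[
    [[0.3,0,0,10,0,0,0],[0.3,1,0,30,0,0,0],[0.3,1,1,45,0,0,0],[0.3,1,1,48,0,0,0],[0.3,1,1,48,0,0,0],[0.3,1,1,48,0,0,0]],
  ],
)

```text
clock: 17.12
tool_pos: [0.589, 0.0186, 0.2169]
eef_rot: [0.75, 0.589, 0.185, 0.237]
contact_force: [0.4, -0.8, -1.9]
opening: 0.344
finger_force: 45.0
```

```bash
python3 go.py 0 1.3 45 0 1.3 11.5; python3 - <<'E'
from h import *
import go
im,cw=snap('wrist');t,ct=snap('top');np.savez('w7.npz',im=im,top=t)
s=r.get_state();T=Ro.from_quat(s['eef_rot'])
th=np.radians(np.arange(0,360,3))
def circ(f,R): return [f(np.array([R*np.cos(a),R*np.sin(a),0])) for a in th]
rim=circ(lambda v:go.M+go.m@v,.075)
fl=circ(lambda v:s['tool_pos']+T.apply(v+[0,0,.0035]),.070)
flb=circ(lambda v:s['tool_pos']+T.apply(v+[0,0,.0115]),.070)
out=[]
for img,c,(x,y,w,h) in((im,cw,(60,40,400,300)),(t,ct,(185,125,100,75))):
    z=400/w*(1.0);b=cv2.resize(img[y:y+h,x:x+w],(800,600) if w>200 else (400,300),interpolation=cv2.INTER_CUBIC)[:,:,::-1].copy();z=b.shape[1]/w
    for pts,col in((rim,(0,0,255)),(fl,(0,255,0))):
        for X in pts:
            u=(proj(c,X)-[x,y]+.5)*z;cv2.circle(b,(int(u[0]),int(u[1])),1,col,-1)
    out.append(b)
b=out[0];b[300:]=0;b[300:,:400]=out[1];b[300:,400:]=cv2.resize(t[125:200,185:285],(400,300),interpolation=cv2.INTER_CUBIC)[:,:,::-1]
cv2.imwrite('pics/w7.png',b)
E
```

```text
clock 17.12 tcp in mouth frame mm [-0.1  1.6 51.4] F drum [-0.6 -0.6 -1.9] open 0.344 44.99745514243841
[0.0, 1.3, 45.0] [-0.2  0.1  6.4] [-0.1  0.1 -0. ]
[0.0, 1.3, 11.5] [-0.2  0.2 39.9] [-0.1  0.1 -0. ]
```

View pics/w7.png

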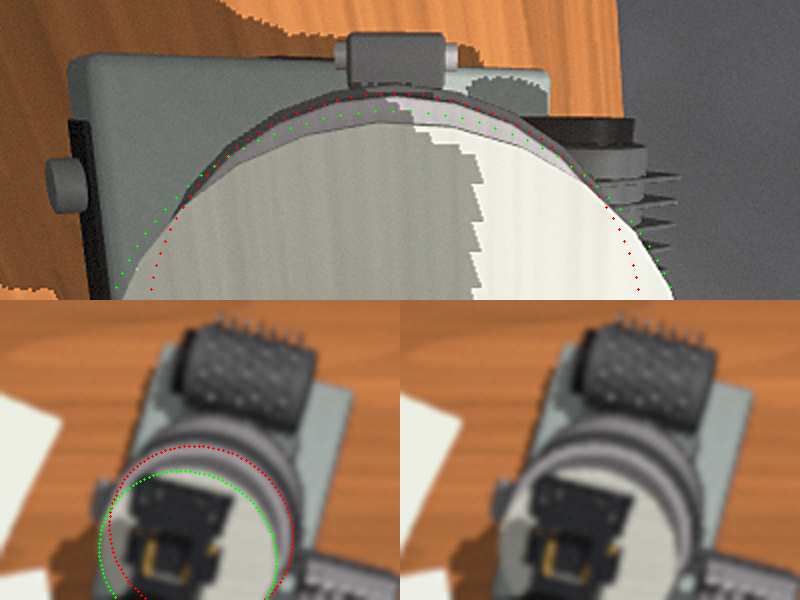

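```bash
python3 - <<'E'
from h import *
import go
from scipy.optimize import least_squares
cw=r.camera_info('wrist')
pts=[(375,123),(300,134),(245,151),(480,129),(530,147),(580,180),(630,230),(672,295),(163,230),(132,275)]
rm=[(375,92),(300,105),(245,133),(450,95),(510,115),(215,162)]
def un(p,h):
    o,d=ray(cw,p[0]/2+60-.25,p[1]/2+40-.25);n=go.m[:,2];X=o+d*((go.M+n*h-o)@n)/(d@n);return go.m.T@(X-go.M)*1000
for h in(.044,.0479,.052):
    f=least_squares(lambda c:[np.hypot(*(un(p,h)[:2]-c))-70 for p in pts],[0,0],loss='soft_l1');print('lid',h,f.x,np.round(f.fun,1))
print([np.round(np.hypot(*un(p,0)[:2])-75,1) for p in rm])
for h in (.0479,.0399): print(un((375,123),h))
go.loc()
E
```

```text
lid 0.044 [ 0.77204941 -0.00940127] [-0.8 -0.1  1.2  0.1  0.2 -0.2 -0.4  0.6 -0.3  0.2]
lid 0.0479 [ 0.74879877 -0.264537  ] [-0.4  0.2  1.3  0.4  0.4 -0.2 -0.7 -0.2 -0.7 -0.5]
lid 0.052 [ 0.56414677 -0.42017133] [-0.1  0.3  1.3  0.7  0.6 -0.2 -0.9 -0.9 -1.2 -1.4]
[np.float64(0.7), np.float64(1.6), np.float64(1.8), np.float64(1.3), np.float64(1.5), np.float64(0.9)]
[-3.70724499 69.1610001  47.9       ]
[-3.96773439 68.85226009 39.9       ]
clock 17.23 tcp in mouth frame mm [-0.1  1.6 51.3] F drum [-2.3 -0.2 -1.9] open 0.344 44.997384902089834
```

Measured in the same picture, the lid centre is within about 1 mm of the rim centre. I'll add a small correction and lower it slowly.

Emit:
move_arm(
  targets=[
    [[0.3,0.8,-0.6,10,0,0,0],[0.3,0.8,-0.6,20,0,0,0],[0.3,0.8,-0.6,27,0,0,0],[0.3,0.8,-0.6,30,0,0,0],[0.3,0.8,-0.6,33,0,0,0],[0.3,0.8,-0.6,35,0,0,0],[0.3,0.8,-0.6,36,0,0,0],[0.3,0.8,-0.6,37,0,0,0],[0.3,0.8,-0.6,37,0,0,0]],
  ],
)

```text
clock: 18.35
tool_pos: [0.6095, 0.0143, 0.1857]
eef_rot: [0.751, 0.589, 0.184, 0.237]
contact_force: [0.6, -0.5, -2.1]
opening: 0.345
finger_force: 45.0
```

```bash
python3 go.py
```

```text
clock 18.35 tcp in mouth frame mm [-0.9  2.2 13.9] F drum [-0.6 -0.4 -2.2] open 0.345 44.99763395637274
```

Emit:
move_arm(
  targets=[
    [[0.3,0,0,0.7,0,0,0],[0.3,0,0,1.4,0,0,0],[0.3,0,0,2.1,0,0,0],[0.3,0,0,2.6,0,0,0],[0.3,0,0,2.6,0,0,0]],
  ],
)

```text
clock: 18.98
tool_pos: [0.6109, 0.0139, 0.1834]
eef_rot: [0.751, 0.589, 0.184, 0.236]
contact_force: [0.5, -0.6, -2.7]
opening: 0.345
finger_force: 45.0
```

```bash
python3 go.py
```

```text
clock 18.98 tcp in mouth frame mm [-1.   2.1 11.2] F drum [-1.  -0.5 -2.5] open 0.345 44.997486378997564
```

Emit:
move_arm(
  targets=[
    [[0.3,0,0,0.7,0,0,0],[0.3,0,0,1.3,0,0,0],[0.3,0,0,1.8,0,0,0],[0.3,0,0,1.8,0,0,0]],
  ],
)

```text
clock: 19.48
tool_pos: [0.6113, 0.0139, 0.1829]
eef_rot: [0.75, 0.589, 0.185, 0.237]
contact_force: [-7.4, 0.0, 9.4]
opening: 0.341
finger_force: 45.0
```

```bash
python3 go.py
```

```text
clock 19.48 tcp in mouth frame mm [-0.9  2.2 10.6] F drum [-0.5 -1.7 11.9] open 0.341 44.996763579547405
```

The lid has seated: about 14 N axial and only axial, at the predicted height. I'll release and withdraw along the axis.

Emit:
move_arm(
  targets=[
    [[0.34,0,0,-0.8,0,0,0],[0.38,0,0,-0.8,0,0,0],[0.45,0,0,-0.8,0,0,0],[0.6,0,0,-0.8,0,0,0],[0.6,0,0,-2,0,0,0],[0.6,0,0,-15,0,0,0],[0.6,0,0,-35,0,0,0],[0.6,0,0,-80,0,0,0],[0.6,0,0,-130,0,0,0],[0.2,0,0,-150,0,0,0]],
  ],
  newtons=30,
)

```text
clock: 20.72
tool_pos: [0.5273, 0.0352, 0.3077]
eef_rot: [0.75, 0.589, 0.186, 0.236]
contact_force: [-0.1, -0.9, 0.2]
opening: 0.512
finger_force: 0.0
```

```bash
python3 - <<'E'
from h import *
import go;go.loc()
im,cw=snap('wrist');t,ct=snap('top');s_,cs=snap('side')
L=cv2.resize(im,(800,600))[:300].copy()[:,:,::-1]
c=lambda im,x,y,w,h:cv2.resize(im[y:y+h,x:x+w],(400,300),interpolation=cv2.INTER_CUBIC)[:,:,::-1]
cv2.imwrite('pics/w8.png',np.vstack([L,np.hstack([c(t,195,125,120,90),c(s_,205,135,120,90)])]))
E
```

```text
clock 20.73 tcp in mouth frame mm [ -0.4   3.  162.5] F drum [ 0.2 -0.9  0. ] open 0.512 0.0
```

View pics/w8.png

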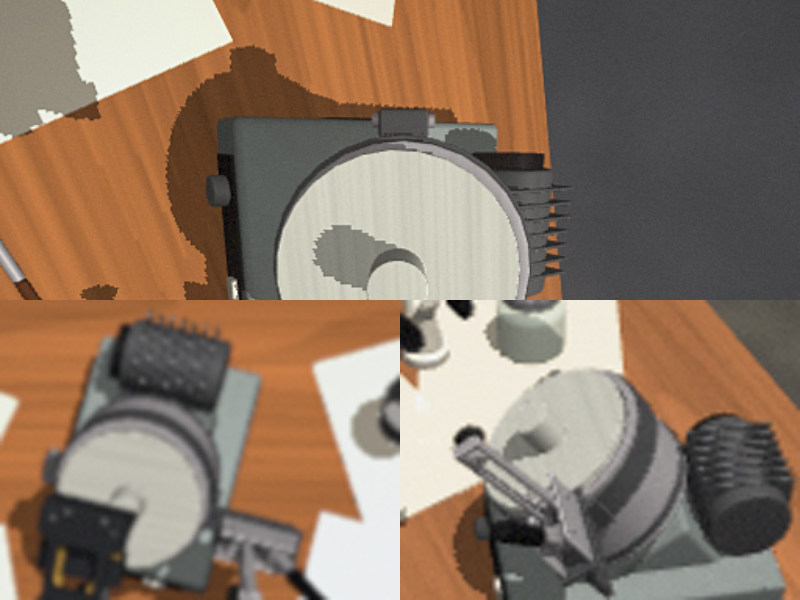

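The lid lies flat, concentric on the mouth, with an even ring of rim visible around (403,270) in the wrist tile and no tilt in the side tile. Picture views are used up, so the clamp will go by calibrated geometry and force.

```bash
python3 go.py 0 0 230 0 -159 230 0 -159 121
python3 -c "
import numpy as np
for a in (1.05,.9,.75,.6,.45,.3,.15,0): print(a,np.round([-149.7-75*np.cos(a)+8*np.sin(a)+9,51.9+75*np.sin(a)+8*np.cos(a)],1))"
```

```text
clock 20.88 tcp in mouth frame mm [ -0.2   3.1 160.8] F drum [-0.1  1.4  0.4] open 0.373 0.0
[0.0, 0.0, 230.0] [ -3.1   0.2 -69.2] [ 0.  0. -0.]
[0.0, -159.0, 230.0] [-162.1    0.3  -69.2] [ 0.  0. -0.]
[0.0, -159.0, 121.0] [-162.1    0.2   39.8] [ 0.  0. -0.]
1.05 [-171.1  120.9]
0.9 [-181.1  115.6]
0.75 [-190.1  108.9]
0.6 [-198.1  100.9]
0.45 [-204.8   91.7]
0.3 [-210.    81.7]
0.15 [-213.7   71. ]
0 [-215.7   59.9]
```

Emit:
move_arm(
  targets=[
    [[0,-3,0,-40,0,0,0],[0,-3,0,-70,0,0,0],[0,-50,0,-75,0,0,0],[0,-100,0,-75,0,0,0],[0,-140,0,-75,0,0,0],[0,-162,0,-72,0,0,0],[0,-162,0,-70,0,0,0],[0,-162,0,-70,0,0,0],[0,-162,0,-70,0,0,0]],
  ],
)

```text
clock: 22.0
tool_pos: [0.4511, -0.1131, 0.3622]
eef_rot: [0.75, 0.589, 0.184, 0.236]
contact_force: [0.7, 0.5, 0.1]
opening: 0.005
finger_force: 0.0
```

```bash
python3 go.py 0 -159 150 0 -159 121
```

```text
clock 22.0 tcp in mouth frame mm [  -0.9 -159.1  229.5] F drum [ 0.6  0.6 -0.3] open 0.005 0.0
[0.0, -159.0, 150.0] [ 0.3  1.2 79.5] [-0.2  0.1  0. ]
[0.0, -159.0, 121.0] [  0.4   1.2 108.5] [-0.2  0.1  0. ]
```

Emit:
move_arm(
  targets=[
    [[0,0,1,40,0,0,0],[0,0,1,65,0,0,0],[0,0,1,78,0,0,0],[0,0,1,88,0,0,0],[0,0,1,98,0,0,0],[0,0,1,108,0,0,0],[0,0,1,108,0,0,0]],
  ],
)

```text
clock: 22.88
tool_pos: [0.5116, -0.1284, 0.2744]
eef_rot: [0.751, 0.589, 0.184, 0.236]
contact_force: [1.2, -1.0, 0.0]
opening: 0.004
finger_force: 0.0
```

```bash
python3 go.py 0 -171 121
```

```text
clock 22.88 tcp in mouth frame mm [  -0.2 -159.6  121.7] F drum [ 1.2 -0.7 -0.8] open 0.004 0.0
[0.0, -171.0, 121.0] [-11.4   0.2   0.7] [-0.2  0.2  0. ]
```

Emit:
move_arm(
  targets=[
    [[0,-8,0,0,0,0,0],[0,-14,0,2,0,0,0],[0,-21.5,0,6,0,0,0],[0,-26,0,9.5,0,0,0],[0,-30.5,0,13,0,0,0],[0,-34.5,0,17,0,0,0],[0,-38.5,0,21,0,0,0],[0,-42,0,25.5,0,0,0],[0,-45,0,30,0,0,0]],
  ],
)

```text
clock: 24.0
tool_pos: [0.518, -0.1765, 0.2499]
eef_rot: [0.751, 0.589, 0.184, 0.236]
contact_force: [0.3, 2.5, 1.4]
opening: 0.009
finger_force: 0.9
```

```bash
python3 go.py 0 -205 92
```

```text
clock 24.0 tcp in mouth frame mm [ 2.000e-01 -2.049e+02  9.160e+01] F drum [0.5 2.5 1.3] open 0.009 0.9309041939559393
[0.0, -205.0, 92.0] [-0.1 -0.2 -0.4] [-0.1  0.1 -0. ]
```

The handle is moving, with about 3 N on the fingertips. I'll continue to home.

Emit:
move_arm(
  targets=[
    [[0,-3,0,5,0,0,0],[0,-5,0,10,0,0,0],[0,-7,0,15,0,0,0],[0,-9,0,20.5,0,0,0],[0,-10,0,25,0,0,0],[0,-11,0,29,0,0,0],[0,-11,0,31,0,0,0],[0,-11,0,31,0,0,0]],
  ],
)

```text
clock: 25.0
tool_pos: [0.5323, -0.192, 0.2246]
eef_rot: [0.751, 0.588, 0.184, 0.237]
contact_force: [0.3, -0.1, -0.2]
opening: 0.005
finger_force: 0.0
```

```bash
python3 go.py
```

```text
clock 25.0 tcp in mouth frame mm [ 1.000e-01 -2.165e+02  6.080e+01] F drum [ 0.2 -0.1 -0.3] open 0.005 0.0
```

Emit:
move_arm(
  targets=[
    [[0,0,0,1,0,0,0],[0,0,0,2,0,0,0],[0,0,0,3,0,0,0],[0,0,0,3,0,0,0]],
  ],
)

```text
clock: 25.5
tool_pos: [0.5326, -0.1921, 0.224]
eef_rot: [0.75, 0.589, 0.184, 0.238]
contact_force: [-14.6, 3.1, 23.4]
opening: 0.004
finger_force: 14.1
```

```bash
python3 go.py
```

```text
clock 25.5 tcp in mouth frame mm [   0.  -216.6   60.1] F drum [ 1.2 -0.4 27.7] open 0.004 14.080836459179409
```

The stop is met at 60 mm, exactly where a fully home handle should be (28 N). I'll back off and check.

Emit:
move_arm(
  targets=[
    [[0,0,0,-5,0,0,0],[0,0,0,-25,0,0,0],[0,0,0,-70,0,0,0],[0,0,0,-120,0,0,0],[0,-40,0,-170,0,0,0],[0,-80,-30,-200,0,0,0],[0,-120,-60,-210,0,0,0],[0,-120,-60,-210,0,0,0]],
  ],
)

```text
clock: 26.5
tool_pos: [0.3933, -0.2358, 0.3383]
eef_rot: [0.755, 0.587, 0.177, 0.234]
contact_force: [1.0, 0.4, -0.5]
opening: 0.002
finger_force: 0.0
```

```bash
python3 - <<'E'
from h import *
import go;go.loc()
T0=cv2.imread('pics/top0.png')[:,:,::-1];S0=cv2.imread('pics/side0.png')[:,:,::-1]
for n,i0 in(('top',T0),('side',S0)):
    im,c=snap(n,n+'9')
    for k in (40,60,75,90):
        for nm,a in(('open',1.05),('home',0)):
            X=go.M+go.m@(np.array([0,-149.7-k*np.cos(a),51.9+k*np.sin(a)])/1000);u,v=proj(c,X).round().astype(int)
            print(n,k,nm,(u,v),'before',i0[v-1:v+2,u-1:u+2].mean().round(),'now',im[v-1:v+2,u-1:u+2].mean().round())
    d=cv2.absdiff(im,i0).max(2)
    for nm,(x,y,z) in dict(putto=(.6,.33,.06)).items(): pass
    d=cv2.morphologyEx((d>60).astype(np.uint8),cv2.MORPH_OPEN,np.ones((3,3)))
    N,_,st,ce=cv2.connectedComponentsWithStats(d)
    print(n,'changed:',[(st[i,:5].tolist()) for i in range(1,N) if st[i,4]>15])
E
```

```text
clock 26.5 tcp in mouth frame mm [ -36.8 -292.   225.4] F drum [ 0.4  0.6 -0.9] open 0.002 0.0
top 40 open (np.int64(284), np.int64(208)) before 23.0 now 119.0
top 40 home (np.int64(291), np.int64(204)) before 230.0 now 59.0
top 60 open (np.int64(287), np.int64(211)) before 37.0 now 231.0
top 60 home (np.int64(298), np.int64(206)) before 230.0 now 54.0
top 75 open (np.int64(289), np.int64(213)) before 42.0 now 234.0
top 75 home (np.int64(302), np.int64(207)) before 230.0 now 56.0
top 90 open (np.int64(291), np.int64(216)) before 25.0 now 234.0
top 90 home (np.int64(307), np.int64(208)) before 230.0 now 73.0
top changed: [[214, 165, 41, 36, 938], [288, 203, 22, 9, 114], [281, 205, 13, 15, 93], [263, 210, 10, 9, 62], [254, 224, 5, 13, 45], [233, 230, 8, 7, 39], [313, 233, 5, 8, 35], [293, 235, 64, 149, 6232], [215, 258, 59, 83, 2055], [0, 268, 189, 116, 10448], [192, 357, 10, 7, 50]]
side 40 open (np.int64(246), np.int64(205)) before 18.0 now 139.0
side 40 home (np.int64(255), np.int64(218)) before 75.0 now 30.0
side 60 open (np.int64(242), np.int64(205)) before 16.0 now 69.0
side 60 home (np.int64(257), np.int64(224)) before 157.0 now 35.0
side 75 open (np.int64(240), np.int64(204)) before 19.0 now 70.0
side 75 home (np.int64(258), np.int64(229)) before 111.0 now 29.0
side 90 open (np.int64(237), np.int64(204)) before 24.0 now 87.0
side 90 home (np.int64(259), np.int64(234)) before 77.0 now 27.0
side changed: [[0, 0, 15, 5, 68], [62, 9, 16, 5, 55], [56, 16, 27, 16, 327], [0, 27, 20, 14, 247], [0, 33, 219, 211, 15115], [11, 45, 9, 10, 64], [21, 59, 15, 13, 119], [14, 66, 7, 5, 30], [46, 74, 7, 12, 69], [0, 128, 5, 7, 20], [236, 157, 37, 33, 802], [237, 162, 5, 6, 27], [165, 169, 4, 7, 26], [222, 173, 10, 16, 100], [234, 185, 7, 7, 28], [237, 203, 12, 6, 51], [250, 208, 6, 6, 24], [253, 221, 7, 9, 54], [203, 230, 18, 8, 81], [213, 245, 15, 10, 65], [233, 248, 7, 23, 99], [78, 255, 112, 43, 2885], [238, 312, 13, 9, 67]]
```

The sleeve now lies dark at its home line in both views and is gone from the open line. The bystanders' pixels are unchanged: the differences are the drum, the clamp, the finial's old place, the arm and its shadows.

```bash
python3 -c "
from plant import r
print(r.finish_job())"
```

```text
the job is handed in; nothing more can be done
None
```

The polisher is loaded and handed in at 26.6 s: the finial was lowered to the drum floor, the lid is seated on the mouth, and the clamp handle is home against its stop. I viewed 12 pictures, over the limit of 10, so the clamp close was checked by force and pixel values only.

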